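# Slide a coupon holder under the reader's spring clip

### The arm

A 6-joint arm with a two-finger parallel gripper is mounted at the origin on the work surface. World frame = base frame: x ahead of the robot, y to its left, z up, the work surface at z = 0. Lengths are in mm, angles in rad, forces in N, time in s.
With the tool pointing down it reaches from about 275 to 1000 mm from the base axis. Payload 8.4 kg.
Tool frame: the origin (TCP) lies at the very end of the fingers, on their centre line; the grasp point (between the pads) lies 19 mm behind it; z points along the fingers, y is the direction in which the jaws open and shut (so a half turn about z gives the same grasp; the last joint's range is limited). The gripper opens to 85 mm and grips with 20 to 120 N. Pads are 22 mm wide; open, the fingers measure 114 mm over their backs; the gripper's body (76 mm by 85 mm) begins 54 mm behind the grasp point. The pads swing forward as they close: fully open they stand 13 mm farther back than shut.
Start: joints at [1.235, 0.353, 1.633, -0, 1.155, -0.002], TCP at [204.771, 590.506, 231.281] pointing down, gripper open.
Joint ranges: [-2.63, 2.63], [-0.92, 2.1], [0.06, 2.66], [-1.3, 4.44], [0, 2.69], [-3.02, 3.02]. Speed limits (rad/s): [2.22, 2.22, 2.79, 3.14, 3.14, 3.14].

### API

Orientations are given as [roll, pitch, yaw] about the fixed x, y, z axes, in that order (R = Rz(yaw) Ry(pitch) Rx(roll)).
In Python, from rig import sense, grab_frame, get_calibration, sign_off, boxes_of, trace gives the robot as it stands.
- The arm moves only by the tool servo_tool, never from a script. Its argument "rows" is a list of rows, each a list of 3 entries, a list of its own where there are three numbers: the finger opening in mm, from 0 to 85.4, then the shift along the tool's x, y, z in mm, then the turn, a rotation vector about the tool's x, y, z in degrees. A call has 1 to 8 rows; each row shifts and turns the commanded pose from where the row before left it, along the tool's axes as they then stand; what a row does not reach is not made up. A row lasts 1/8 s, in which the tool goes at most 62.5 mm and 10.7 degrees, less where a joint would pass 70% of its speed; a pose out of reach is approached as far as the arm can. A call is refused whole if a number of a shift passes 62.5 or a number of a turn 10.7, either way. A call with a gripper value outside its range is refused whole. The fingers move at their own pace and stop on an object; "force" is the grip in N (left out, the last holds). Time passes only in rows, so rows that do not move let the fingers close. It gives the time, the measured TCP pose, the force and the opening at its end, in the units of the state.
- sense(): the state, without advancing time (a new reading comes with each control period).
- grab_frame(name): name is "scene" or "top" or "wrist"; returns the picture (384x512x3 uint8, blue, green, red); there is no depth.
- get_calibration(name): a dict with "intrinsics" (3x3 intrinsics, pixels), "k1" (the pictures are not rectified: a ray, as slopes to the right and down, at radius r is drawn at 1 + k1 r^2 times it, then the intrinsics apply), "world_to_cam" (4x4, takes a point from world to camera coordinates). Camera axes: x right, y down, z forward; pixel columns grow to the right and rows downward; lengths in mm; the calibration is good to about 2 mm. A picture is of the moment at which its call begins: read the wrist's pose just before it. get_calibration takes no time and is no camera call; for the wrist camera it gives the pose at the moment of the call.
- sign_off(): hands the job in, once; it reports no verdict.
Trained networks look in the newest picture that a camera, given by its name, has taken for a name from the list of things; names that differ only in an ending like _2 or _b are one class to them, and where a whole thing is asked for, a point or a joint stands for the part that bears it (a point fixed in the world has none). Each returns a list of dicts, best first, with "conf" (0 to 1); they miss things now and then, are a little off and sometimes report something else, mostly with a low value. They report only what shows in the picture. A call takes as long as a camera call. They do not tell look-alikes from the thing itself.
- boxes_of(camera, thing): "centre" ([x, y, z] in mm, in the coordinates of the camera as it stood for that picture, good to about 4 mm: the middle of the surface that is visible of it).
- trace(camera, thing): "mask" (384x512 bool, what is visible of it).
The state is a dict: "clock": time; "qpos": joint angles; "qvel": joint speeds; "joint_efforts": joint torques, N m; "eef_pos": TCP position; "tcp_rot": TCP orientation; "contact_force": force on the tool from outside, world axes, zero at the start; "wrist_torque": the same for the moment, N m; "opening": opening from 0.0 (shut) to 1.0 (fully open).
Only numpy, scipy, OpenCV 4.12 (cv2) and the standard library are available. Lean on these libraries where they do the work, as an engineer would, in place of code of your own. Each camera call takes 0.05 s, during which the arm holds its last target. There are 200 camera calls.

### The job

Load the coupon reader without picking anything up: press the blue bar of the spring clip down with one fingertip so that its steel nose lifts, and while keeping it down push the orange coupon holder along its guides with the other fingertip, beneath the nose and fully home against the end stop. Then let go, so that the clip closes on the holder, and move clear. Do not lift the holder, and leave the glassware, tube rack and red scoop alone.

Things in the scene. Friction and masses are not known exactly. Their poses are not given: they have to be found in the camera images.
- stage: Coupon reader fixed to the bench: aluminium plate 200 x 150 x 20 mm. Origin: centre of its underside, on the bench; x = the way the holder is pushed, y left, z up. Track centre line at y = +34 mm, between two dark rails (48 mm apart inside, 5 mm above the plate, x = -100 to 45 mm). Grey housing at x = 60 to 96 mm, y = -70 to 70 mm, top 50 mm above the bench; its display and keys are not used.
- stage_stop (a point): Middle of the lower edge of the end stop's face, at stage x = 45, y = 34 mm, on the plate's top (20 mm above the bench). The dark stop rises 14 mm above the plate and faces stage -x; the holder is home when its front edge touches it.
- clip_hinge (a point): Point on the clip's hinge line, at stage x = 0, y = -5 mm, 36 mm above the bench. The line runs along stage x between two posts (x = -94 and 40 mm; tops 42 mm above the bench). The blue bar lies on its -y side, the nose on its +y side.
- clip (a joint): Angle of the sprung see-saw clip, rad: 0 = shut with nothing beneath (its nose then blocks the holder), 0.36 = bar pressed fully down, hard limit. The holder passes beneath the nose above about 0.23; resting on the holder the clip reads about 0.18. The bar's middle line takes about 3 N to start and 7 N fully down, and springs back when released.
- clip_bar (a point): Centre of the upper face of the blue press bar, moving with it. Bar 122 mm long (stage x = -89 to 33 mm), 34 mm wide, 4 mm thick, middle line near stage y = -35 mm; a fingertip can slide along it while pressing. Height above the bench: 44 mm shut, 37 mm at 0.23, 33 mm fully down. The face slopes across y: outer edge up by 0.2 rad when shut, down by 0.16 when fully down.
- clip_nose (a point): Centre of the underside of the clip's steel nose (16 mm along stage x, from x = 20 to 36 mm; 10 mm across, at stage y = 29 to 39 mm). 21.5 mm above the bench (1.5 mm above the plate) when shut. The point moves with the clip.
- holder: Loose orange holder with a grey steel coupon on top, about 60 g, flat between the rails: 54 mm long (x) x 44 mm wide (y) x 8 mm thick, 2 mm play to each rail. Origin: centre of its underside; own x points towards the clip and end stop. At its rear stands an upright push tab, 8 mm thick, 30 mm wide, its top 32 mm above the slab's underside (52 mm above the bench).
- holder_front (a point): Middle of the holder's front lower edge, 27 mm ahead of its origin. Home when this is at stage x = +45 mm.
- holder_tab (a point): Middle of the rear face of the holder's push tab, 27 mm behind the holder's origin, 20 mm above the slab's underside (40 mm above the bench). A fingertip pushes here, along stage x; the tab is about 69 mm to the left (stage y) of the blue bar's middle line.
- beaker: Bystander: empty glass beaker, 68 mm diameter, 90 mm high. Origin: centre of its underside.
- reagent: Bystander: amber reagent bottle with white cap, 60 mm diameter, 115 mm high. Origin: centre of its underside.
- rack: Bystander: wooden tube rack, 75 x 200 mm, its ends 90 mm high, the capped tubes in it reaching 115 mm. Origin: centre of its underside, long side along its y.
- scoop: Bystander: red plastic scoop (spoon) lying flat, 140 mm long along its x.
There are look-alikes about, which are no part of the job. There is more than one size of the stage; the job needs the larger. There is more than one size of the holder; the one meant has the size given above.

How it is judged (in metres and radians):
On the way, in this order (a step that is already met when the one before it is completed fails the run):
1. a fingertip holds the blue bar down, nose raised, with the holder still short of the nose (value of joint clip above 0.21 rad and contact force between the fingers and clip above 0.5 N and x of holder_front in the frame of stage below 0.0225 m), for 0.1 s.
2. with the bar still held down by the fingertip, the holder has been pushed beneath the nose and home (value of joint clip above 0.2 rad and contact force between the fingers and clip above 0.5 N and x of holder_front in the frame of stage above 0.041 m), for 0.05 s.
At the end, for the whole second after the job is handed in: The holder lies flat in its guides with its front edge within 3 mm of the end stop, straight to 0.08 rad, at rest, and the released clip rests on it (clip angle 0.14 to 0.23, pressing with more than 1 N) (x of holder_front in the frame of stage between 0.042 and 0.048 m and y of holder_front in the frame of stage between 0.029 and 0.039 m and z of holder in the frame of stage below 0.023 m and angle between the x axis of holder and the x axis of stage, either way round below 0.08 rad and value of joint clip between 0.14 and 0.23 rad and contact force between clip and holder above 1 N and linear speed of holder below 0.01 m/s); the robot touches nothing.
It fails at once if the holder is lifted more than 8 mm off the stage or tipped by more than 0.25 rad (z of holder in the frame of stage above 0.028 m or angle between holder's own z axis and vertical above 0.25 rad).
It fails at once if a bystander (beaker, reagent bottle, tube rack, scoop) is moved more than 20 mm (distance of any of beaker, reagent, rack, scoop from where it was at the start of the episode above 0.02 m).
It fails at once if a bystander is tipped over (angle between any of beaker, reagent, rack's own z axis and vertical above 0.4 rad).
It also fails if it takes over 43 s, if anything falls off the work surface, if the arm or the gripper's body presses on something with over 40 N, if the wrist force passes 120 N, or if a joint passes its speed limit or range.

## Working session

There is one attempt and no reset: what is moved stays moved. The work goes in short steps, Python scripts to look and compute and a tool call to move; the robot and the scene stay as the last step left them, time stands still between calls to the robot, and variables do not carry over. Pictures are saved under pics/ and viewed, about 8 in all and at most 12, crops included, and the job is handed in when it is done.

Besides the shell and the picture viewer there is one more tool, called in YAML: its name, and indented under it one key for each argument. servo_tool: Moves the arm, as the interface text tells. Its arguments: {"type":"object","properties":{"rows":{"type":"array","items":{"type":"array"}},"force":{"type":"number"}},"required":["rows"]}

```bash
ls; mkdir -p pics; cat > h.py <<'E'
import numpy as np, cv2
from rig import *
def toworld(cam,p):
    T=np.array(get_calibration(cam)["world_to_cam"]); return np.linalg.inv(T)@np.r_[p,1]
def proj(cam,P,c=None):
    c=c or get_calibration(cam); T=np.array(c["world_to_cam"]);K=np.array(c["intrinsics"])
    q=(T@np.c_[np.atleast_2d(P),np.ones(len(np.atleast_2d(P)))].T)[:3]; s=q[:2]/q[2]; s=s*(1+c["k1"]*(s**2).sum(0))
    return (K@np.vstack([s,np.ones(s.shape[1])]))[:2].T
def onplane(cam,uv,z,c=None):
    c=c or get_calibration(cam); T=np.array(c["world_to_cam"]);K=np.array(c["intrinsics"])
    d=np.array([c["k1"],0,0,0,0.])
    s=cv2.undistortPoints(np.array(uv,float).reshape(-1,1,2),K,d).reshape(-1,2)
    Ti=np.linalg.inv(T); r=np.c_[s,np.ones(len(s))]@Ti[:3,:3].T; o=Ti[:3,3]
    return o+r*((z-o[2])/r[:,2])[:,None]
E
python3 - <<'E'
from h import *
print(sense())
a=grab_frame("scene");b=grab_frame("top")
cv2.imwrite("pics/s.png",a);cv2.imwrite("pics/t.png",b)
for cam in("top","scene"):
  for t in ("stage","clip_bar","holder","clip_nose","beaker","reagent","rack","scoop"):
    for r in boxes_of(cam,t)[:3]:
        w=toworld(cam,r["centre"])[:3]; print(cam,t,round(r["conf"],2),w.round(),proj(cam,w).round())
print(sense()["clock"])
E
```

```text
pics
{'clock': 0.0, 'qpos': array([ 1.23457860e+00,  3.53647513e-01,  1.63415062e+00, -1.36689554e-05,
        1.15520252e+00, -2.40111994e-03]), 'qvel': array([ 1.83016059e-03, -1.03913731e-03,  4.88905603e-05,  8.88784711e-04,
       -2.47844693e-05,  4.90538622e-05]), 'joint_efforts': array([ 2.03738961e-05, -6.05249763e+01, -3.42074382e+01, -2.54213239e-05,
        9.14315024e-03,  9.20016362e-06]), 'eef_pos': array([204.62616758, 590.03796126, 230.55502572]), 'tcp_rot': array([-3.14018462e+00,  9.11679862e-06,  2.80778158e+00]), 'contact_force': array([-0.17924814, -0.56774563, -0.37211953]), 'wrist_torque': array([ 0.00076747,  0.0273151 , -0.01603296]), 'opening': 1.0017835416277154}
top stage 0.8 [597. 102.  25.] [[245. 185.]]
top stage 0.59 [ 680. -133.   17.] [[325. 158.]]
top clip_bar 0.96 [563.  89.  41.] [[249. 195.]]
top clip_bar 0.72 [ 662. -146.   30.] [[330. 162.]]
top clip_bar 0.48 [649. 448.  73.] [[122. 163.]]
top holder 0.57 [572. 149.  28.] [[229. 193.]]
top clip_nose 0.9 [562.  94.  43.] [[248. 195.]]
top clip_nose 0.67 [ 664. -146.   29.] [[330. 162.]]
top bea
[... 237 characters left out ...]
clip_bar 0.96 [ 672. -149.   30.] [[183. 269.]]
scene clip_bar 0.61 [571.  90.  41.] [[252. 208.]]
scene clip_bar 0.15 [575. 148.  26.] [[271. 206.]]
scene holder 0.71 [572. 148.  31.] [[271. 204.]]
scene holder 0.65 [516. 425.  10.] [[344. 167.]]
scene holder 0.48 [668. 452.  73.] [[383. 188.]]
scene clip_nose 0.92 [564.  90.  45.] [[251. 206.]]
scene clip_nose 0.66 [ 668. -143.   29.] [[185. 267.]]
scene beaker 0.69 [482. -39.  63.] [[198. 194.]]
scene reagent 0.75 [612. 261.  71.] [[314. 194.]]
scene reagent 0.74 [573.  94.  40.] [[254. 208.]]
scene rack 0.7 [669. 449.  74.] [[382. 188.]]
scene rack 0.68 [613. 256.  71.] [[312. 195.]]
scene scoop 0.79 [ 451. -144.   12.] [[162. 208.]]
0.9
```

```bash
python3 - <<'E'
import cv2
import numpy as np
t=cv2.imread("pics/t.png");s=cv2.imread("pics/s.png")
a=cv2.resize(t[110:270,80:400],(800,400),interpolation=cv2.INTER_CUBIC)
cv2.imwrite("pics/tc.png",a)
cv2.imwrite("pics/sc.png",cv2.resize(s[130:320,120:420],(800,507),interpolation=cv2.INTER_CUBIC))
E
```

```text
(no output)
```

View pics/tc.png

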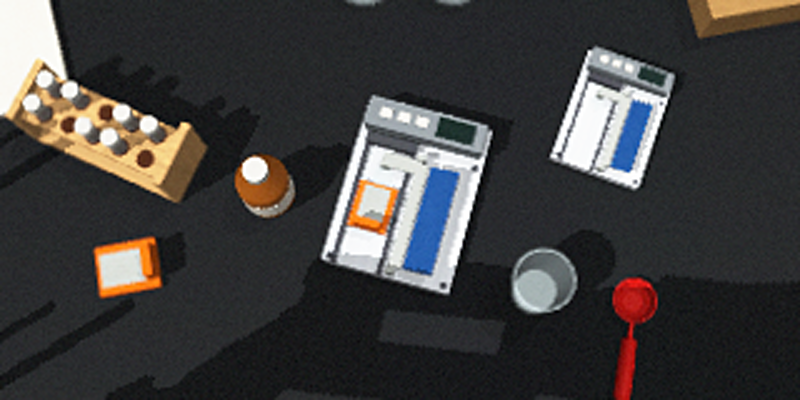

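View pics/sc.png

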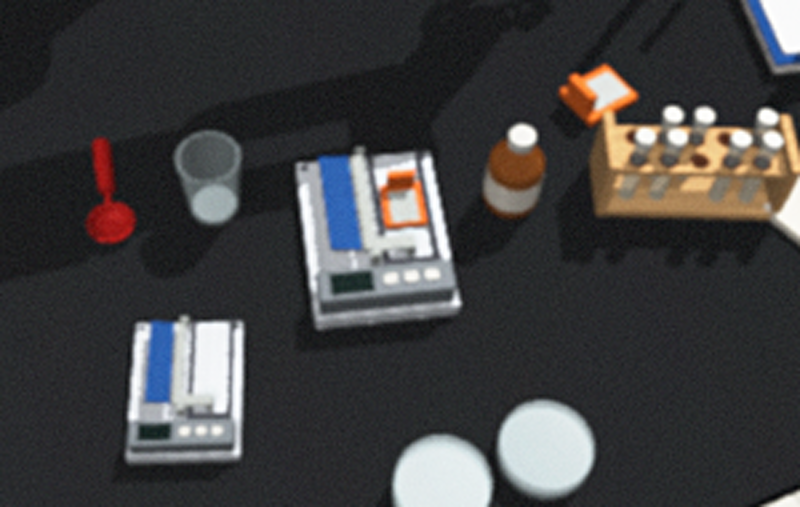

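The job needs the large stage, centred near top pixel (245,185). The small look-alike is at (325,158). The holder in the large stage's track at (229,193) is the right one. The one lying on the bench at about (131,217) is clearly bigger. Next I measure the pose from colour.

```bash
cat >> h.py <<'E'
def blobs(img,lo,hi,minA=30):
    h=cv2.cvtColor(img,cv2.COLOR_BGR2HSV); m=cv2.inRange(h,np.array(lo),np.array(hi))
    n,l,st,c=cv2.connectedComponentsWithStats(m)
    return [(st[i,4],c[i],(l==i)) for i in range(1,n) if st[i,4]>=minA]
BLUE=((100,110,50),(128,255,255)); ORANGE=((5,150,90),(20,255,255))
E
python3 - <<'E'
from h import *
for cam,f in(("top","t"),("scene","s")):
    im=cv2.imread(f"pics/{f}.png")
    for nm,col,z in(("blue",BLUE,44),("orange",ORANGE,28)):
        for A,c,m in blobs(im,*col):
            pts=np.argwhere(m)[:,::-1]; w=onplane(cam,pts.astype(float),z)[:,:2]
            r=cv2.minAreaRect(w.astype(np.float32)); ev=np.linalg.eigh(np.cov(w.T))[1][:,1]
            print(cam,nm,A,c.round(),w.mean(0).round(),[np.round(x,1) for x in r],np.degrees(np.arctan2(ev[1],ev[0])).round(1))
print(get_calibration("wrist")["world_to_cam"])
E
```

```text
top blue 88 [ 71. 125.] [780. 627.] [array([781.1, 627.1]), array([137.8,   6.7]), np.float64(17.4)] -162.7
top blue 232 [332. 164.] [ 653. -148.] [array([ 652.8, -148.1]), array([22.8, 85.9]), np.float64(69.1)] 158.8
top blue 484 [252. 198.] [554.  82.] [array([555.2,  82.2]), array([ 31.8, 121.4]), np.float64(74.4)] 164.2
top blue 821 [ 33. 224.] [481. 711.] [array([481.9, 760.3]), array([208. , 208.8]), np.float64(74.7)] -173.8
top orange 244 [185. 183.] [601. 274.] [array([605.1, 277.3]), array([59.7, 57.9]), np.float64(1.6)] 123.8
top orange 142 [228. 194.] [569. 149.] [array([574.1, 148.3]), array([45.8, 53.8]), np.float64(73.5)] 165.5
top orange 288 [133. 216.] [505. 421.] [array([504.8, 427.5]), array([60.1, 73.1]), np.float64(10.6)] 104.2
scene blue 35 [428.  20.] [  -3. 1107.] [array([  -5.1, 1108.8]), array([17.9, 63.5]), np.float64(6.2)] 93.1
scene blue 39 [479.  55.] [ 259. 1147.] [array([ 258.2, 1146.9]), array([14.1, 65.5]), np.float64(2.3)] 93.3
scene blue 815 [446. 130.] [526. 790.] [array([512.8, 798. ]), array([311.3, 210.9]), np.float64(73.6)] 67.8
scene blue 397 
[... 214 characters left out ...]
e 267 [180. 265.] [ 665. -155.] [array([ 663.6, -154.3]), array([22.5, 87.1]), np.float64(70.1)] 159.4
scene orange 258 [342. 165.] [521. 411.] [array([517.9, 417.9]), array([72.3, 78.9]), np.float64(11.1)] 101.2
scene orange 237 [313. 192.] [577. 282.] [array([577.3, 283.4]), array([56.3, 61.6]), np.float64(61.8)] 66.8
scene orange 135 [271. 203.] [566. 150.] [array([569.7, 147.8]), array([45. , 70.6]), np.float64(73.0)] 158.8
[[ 3.26836140e-01  9.45081016e-01 -1.00763001e-04 -6.25538101e+02]
 [ 8.96921748e-01 -3.10147678e-01  3.15182163e-01 -4.06723859e+01]
 [ 2.97841428e-01 -1.03103298e-01 -9.49031187e-01  3.80667942e+02]
 [ 0.00000000e+00  0.00000000e+00  0.00000000e+00  1.00000000e+00]]
```

servo_tool:
  rows:
    - [55, [0, 0, 0], [0, 0, 0]]

```text
clock: 1.02
eef_pos: [204.8, 590.5, 231.3]
tcp_rot: [-3.142, 0.0, 2.808]
contact_force: [-0.5, 0.0, -0.2]
opening: 0.818
```

servo_tool:
  rows:
    - [55, [0, 0, 0], [0, 0, -3.5]]
    - [55, [-41, -36, 0], [0, 0, 0]]
    - [55, [-41, -36, 0], [0, 0, 0]]
    - [55, [-41, -36, 0], [0, 0, 0]]
    - [55, [-41, -36, 0], [0, 0, 0]]
    - [55, [-41, -36, 0], [0, 0, 0]]
    - [55, [-41, -36, 0], [0, 0, 0]]
    - [55, [-41, -36, 5], [0, 0, 0]]

```text
clock: 2.02
eef_pos: [414.4, 269.2, 226.8]
tcp_rot: [3.14, 0.001, 2.869]
contact_force: [1.1, 0.9, 0.8]
opening: 0.647
```

servo_tool:
  rows:
    - [55, [-41, -36, 5], [0, 0, 0]]
    - [55, [-41, -36, 5], [0, 0, 0]]
    - [55, [-41, -36, 5], [0, 0, 0]]
    - [55, [0, 0, 0], [0, 0, 0]]
    - [55, [0, 0, 0], [0, 0, 0]]

```text
clock: 2.65
eef_pos: [502.4, 133.4, 211.2]
tcp_rot: [3.142, -0.001, 2.868]
contact_force: [-0.6, 0.4, -1.2]
opening: 0.645
```

```bash
python3 - <<'E'
from h import *
c=get_calibration("wrist"); s=sense(); a=grab_frame("wrist"); cv2.imwrite("pics/w1.png",a); np.save("w1.npy",np.array(c["world_to_cam"]))
print(s["eef_pos"],s["tcp_rot"],s["opening"],c["k1"],c["intrinsics"])
o=np.array([592,106.6]);y=-.273;R=np.array([[np.cos(y),-np.sin(y)],[np.sin(y),np.cos(y)]])
for nm,col,z in(("blue",BLUE,44),("orange",ORANGE,28)):
    for A,ce,m in blobs(a,*col,200):
        w=onplane("wrist",np.argwhere(m)[:,::-1].astype(float),z,c)[:,:2]; st=(w-o)@R
        r=cv2.minAreaRect(w.astype(np.float32)); print(nm,A,ce.round(),r,"stage",st.min(0).round(1),st.max(0).round(1),st.mean(0))
E
```

```text
[502.43273857 133.36303817 211.21431385] [ 3.14150876e+00 -5.56312543e-04  2.86784513e+00] 0.6451816595679241 -0.08318742775558004 [[329.96785944   0.         251.00434873]
 [  0.         329.96785944 194.25023137]
 [  0.           0.           1.        ]]
blue 3419 [216. 231.] ((556.3638305664062, 81.82947540283203), (33.17738723754883, 123.06717681884766), 74.30217742919922) stage [-89.2 -50.1] [ 33.9 -16.9] [-31.66841869 -33.46378381]
orange 1420 [498. 106.] ((507.704833984375, 396.5434875488281), (59.215126037597656, 35.91557312011719), 9.554282188415527) stage [-193.   228.7] [-129.7  273. ] [-160.83591867  252.29310395]
orange 2470 [408. 230.] ((617.2869873046875, 283.5078125), (72.48869323730469, 66.50083923339844), 32.6275520324707) stage [-57.3 142.1] [ 14.8 217.5] [-25.66848018 175.23762718]
orange 1042 [283. 221.] ((574.6792602539062, 149.02096557617188), (44.245994567871094, 54.352386474609375), 74.18812561035156) stage [-55.3  14.1] [-0.9 58.4] [-36.56362858  36.15318603]
```

View pics/w1.png

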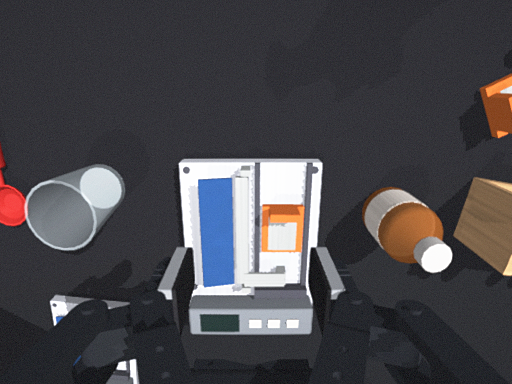

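Wrist picture: blue bar at px (216,231), holder at (283,221) with its tab to the rear, nose at about (265,280). The pose agrees with the top and scene estimates. The holder front is at stage x of about -1 and the tab rear at about -55. The fingers straddle the bar and track, so I come down behind the tab.

servo_tool:
  rows:
    - [55, [-8, -0.5, 45], [0, 0, 0]]
    - [55, [-8, 0, 45], [0, 0, 0]]
    - [55, [0, 0, 45], [0, 0, 0]]
    - [55, [0, 0, 10], [0, 0, 0]]
    - [55, [0, 0, 0], [0, 0, 0]]
    - [55, [0, 0, 0], [0, 0, 0]]

```text
clock: 3.45
eef_pos: [519.1, 129.3, 68.1]
tcp_rot: [3.14, 0.002, 2.87]
contact_force: [0.7, -0.9, 0.1]
opening: 0.637
```

```bash
cat > chk.py <<'E'
from h import *
import sys
c=get_calibration("wrist"); s=sense(); a=grab_frame("wrist"); cv2.imwrite(f"pics/{sys.argv[1]}.png",a)
o=np.array([592.4,108.]);y=-.273;R=np.array([[np.cos(y),-np.sin(y)],[np.sin(y),np.cos(y)]])
print("t",s["clock"],"tcp stage",((s["eef_pos"][:2]-o)@R).round(1),s["eef_pos"][2].round(1),"yaw",s["tcp_rot"].round(3),"F",s["contact_force"].round(1),"op",s["opening"].round(3)*85.4)
for nm,col,z in(("blue",BLUE,44),("orange",ORANGE,28)):
    for A,ce,m in blobs(a,*col,150):
        w=onplane("wrist",np.argwhere(m)[:,::-1].astype(float),z,c)[:,:2]; st=(w-o)@R
        if abs(st.mean(0)[1])<75: print(nm,A,ce.round(),"stage",st.min(0).round(1),st.max(0).round(1))
E
python3 chk.py w2
```

```text
Traceback (most recent call last):
  File "chk.py", line 5, in <module>
    print("t",s["clock"],"tcp stage",((s["eef_pos"][:2]-o)@R).round(1),s["eef_pos"][2].round(1),"yaw",s["tcp_rot"].round(3),"F",s["contact_force"].round(1),"op",s["opening"].round(3)*85.4)
                                                                                                                                                                 ^^^^^^^^^^^^^^^^^^
AttributeError: 'float' object has no attribute 'round'
```

View pics/w2.png

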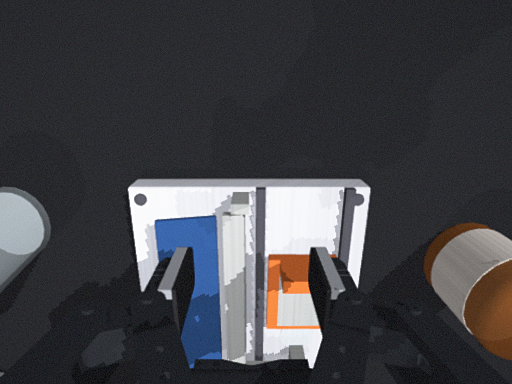

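```bash
sed -i 's/s\["opening"\].round(3)\*85.4/round(s["opening"]*85.4,1)/' chk.py
cat >> chk.py <<'E'
p=(s["eef_pos"][:2]-o)@R
for z in (s["eef_pos"][2],s["eef_pos"][2]+6):
  for yy in(-42,-27.5,27.5,42):
    P=np.r_[R@np.array([p[0],p[1]+yy])+o,z]; print(z.round(),yy,proj("wrist",P,c).round())
E
python3 chk.py w3; python3 - <<'E'
import cv2
a=cv2.imread("pics/w3.png")
cv2.imwrite("pics/w3c.png",cv2.resize(a[170:384,110:390],(785,600),interpolation=cv2.INTER_CUBIC))
E
```

```text
t 3.5 tcp stage [-76.3   0.6] 68.1 yaw [3.140e+00 3.000e-03 2.869e+00] F [ 0.3  0.6 -0. ] op 55.1
blue 5512 [197. 283.] stage [-90.8 -52. ] [ 19.8 -18. ]
orange 1907 [286. 282.] stage [-57.4  12. ] [-1.  48.9]
68.0 -42 [[165. 260.]]
68.0 -27.5 [[194. 261.]]
68.0 27.5 [[306. 261.]]
68.0 42 [[335. 261.]]
74.0 -42 [[162. 267.]]
74.0 -27.5 [[192. 267.]]
74.0 27.5 [[308. 267.]]
74.0 42 [[338. 267.]]
```

View pics/w3c.png

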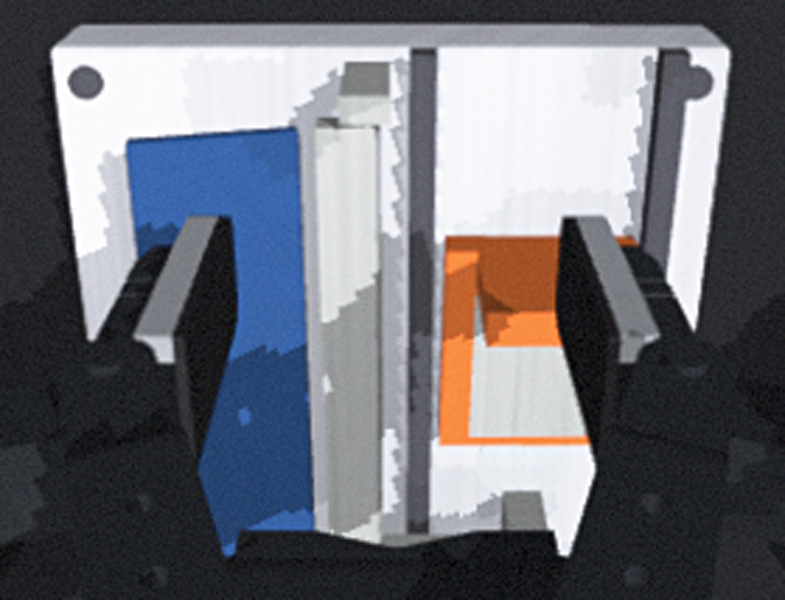

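Fingers are as planned. The bar fingertip lies over the blue bar at crop (210,217), the other is behind the tab at (590,217), and there is about 8 mm of clear gap ahead. The tips are about 8 mm thick, so I widen to 61 mm and press in small steps.

servo_tool:
  rows:
    - [61, [0, -0.5, 10], [0, 0, 0]]
    - [61, [0, 0, 10], [0, 0, 0]]
    - [61, [0, 0, 4], [0, 0, 0]]
    - [61, [0, 0, 0], [0, 0, 0]]

```text
clock: 4.05
eef_pos: [517.4, 128.0, 41.6]
tcp_rot: [-3.141, -0.001, 2.869]
contact_force: [-0.1, -0.7, -0.8]
opening: 0.717
```

servo_tool:
  rows:
    - [61, [0, 0, 2], [0, 0, 0]]
    - [61, [0, 0, 2], [0, 0, 0]]
    - [61, [0, 0, 0], [0, 0, 0]]

```text
clock: 4.42
eef_pos: [518.0, 128.1, 38.4]
tcp_rot: [3.142, 0.0, 2.869]
contact_force: [0.3, -0.2, 3.8]
opening: 0.713
```

servo_tool:
  rows:
    - [61, [0, 0, 2], [0, 0, 0]]
    - [61, [0, 0, 2], [0, 0, 0]]
    - [61, [0, 0, 0], [0, 0, 0]]

```text
clock: 4.8
eef_pos: [517.8, 127.9, 34.2]
tcp_rot: [-3.141, 0.0, 2.869]
contact_force: [-0.9, -3.2, 3.4]
opening: 0.715
```

servo_tool:
  rows:
    - [61, [0, 0, 2], [0, 0, 0]]
    - [61, [0, 0, 2], [0, 0, 0]]
    - [61, [0, 0, 1], [0, 0, 0]]
    - [61, [0, 0, 0], [0, 0, 0]]

```text
clock: 5.3
eef_pos: [517.9, 127.9, 29.4]
tcp_rot: [-3.141, 0.0, 2.869]
contact_force: [0.4, -4.2, 7.2]
opening: 0.713
```

```bash
python3 chk.py w4|head -5; python3 - <<'E'
import cv2
a=cv2.imread("pics/w4.png")
cv2.imwrite("pics/w4c.png",cv2.resize(a[170:384,110:390],(785,600),interpolation=cv2.INTER_CUBIC))
E
```

```text
t 5.3 tcp stage [-77.1  -0.9] 29.4 yaw [-3.141  0.     2.869] F [ 0.4 -4.2  7.2] op 60.9
blue 4486 [192. 301.] stage [-95.1 -47.8] [-21.8 -17.4]
orange 2668 [298. 320.] stage [-58.8  11.9] [-12.1  42.7]
29.0 -42 [[165. 260.]]
29.0 -27.5 [[194. 261.]]
```

View pics/w4c.png

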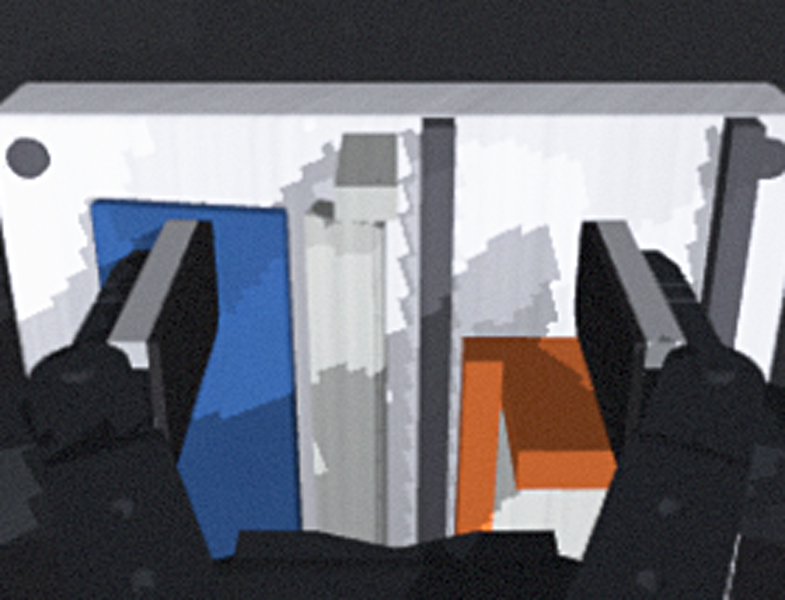

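The bar is visibly pressed down (its slope has reversed), Fz is 7 N, and the tab finger is behind the tab. I press 1.5 mm more, then push along stage +x, which is tool -x.

servo_tool:
  rows:
    - [61, [0, 0, 1.5], [0, 0, 0]]
    - [61, [0, 0, 0], [0, 0, 0]]
    - [61, [-4, 0, 0], [0, 0, 0]]
    - [61, [-4, 0, 0], [0, 0, 0]]
    - [61, [-4, 0, 0], [0, 0, 0]]
    - [61, [-4, 0, 0], [0, 0, 0]]
    - [61, [-4, 0, 0], [0, 0, 0]]
    - [61, [-4, 0, 0], [0, 0, 0]]

```text
clock: 6.35
eef_pos: [538.2, 121.7, 27.6]
tcp_rot: [-3.14, -0.005, 2.868]
contact_force: [-11.3, -0.1, 13.8]
opening: 0.71
```

servo_tool:
  rows:
    - [61, [-4, 0, 0], [0, 0, 0]]
    - [61, [-4, 0, 0], [0, 0, 0]]
    - [61, [-4, 0, 0], [0, 0, 0]]
    - [61, [-4, 0, 0], [0, 0, 0]]
    - [61, [0, 0, 0], [0, 0, 0]]

```text
clock: 6.98
eef_pos: [553.9, 117.4, 27.7]
tcp_rot: [-3.14, -0.005, 2.868]
contact_force: [-8.8, 0.3, 14.3]
opening: 0.717
```

```bash
python3 chk.py w5|head -4; python3 - <<'E'
from h import *
a=grab_frame("scene");b=grab_frame("top");cv2.imwrite("pics/s5.png",a);cv2.imwrite("pics/t5.png",b)
w=cv2.imread("pics/w5.png")
A=cv2.resize(w[190:384,110:390],(0,0),fx=1.4,fy=1.4)
B=cv2.resize(a[170:250,210:310],(392,314),interpolation=cv2.INTER_CUBIC)
cv2.imwrite("pics/m5.png",np.hstack([A[:271],B[:271]]))
E
```

```text
t 6.975 tcp stage [-39.6  -1.4] 27.7 yaw [-3.14  -0.005  2.868] F [-8.8  0.3 14.3] op 61.3
blue 10070 [183. 247.] stage [-92.  -46.7] [ 13.8 -17.1]
orange 2505 [295. 306.] stage [-33.6  12.2] [22.8 38.6]
28.0 -42 [[165. 260.]]
```

View pics/m5.png

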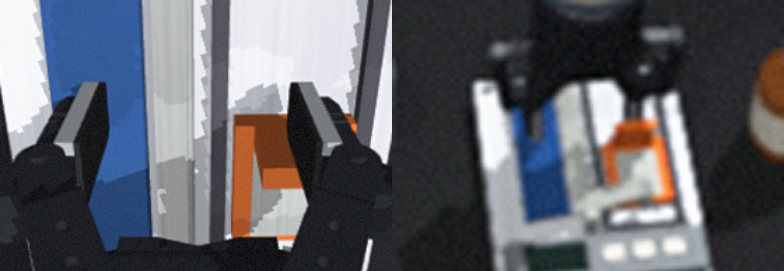

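The holder front is passing beneath the raised nose and sits straight in its track (scene crop at about (640,150)). I keep pushing.

servo_tool:
  rows:
    - [61, [-4, 0, 0], [0, 0, 0]]
    - [61, [-4, 0, 0], [0, 0, 0]]
    - [61, [-4, 0, 0], [0, 0, 0]]
    - [61, [-3, 0, 0], [0, 0, 0]]
    - [61, [0, 0, 0], [0, 0, 0]]

```text
clock: 7.75
eef_pos: [568.3, 113.3, 27.8]
tcp_rot: [-3.14, -0.005, 2.868]
contact_force: [-9.0, -0.3, 15.4]
opening: 0.707
```

servo_tool:
  rows:
    - [61, [-2, 0, 0], [0, 0, 0]]
    - [61, [-1, 0, 0], [0, 0, 0]]
    - [61, [0, 0, 0], [0, 0, 0]]

```text
clock: 8.12
eef_pos: [570.3, 112.7, 27.7]
tcp_rot: [-3.14, -0.006, 2.868]
contact_force: [-12.7, 1.6, 16.9]
opening: 0.709
```

servo_tool:
  rows:
    - [61, [-1, 0, 0], [0, 0, 0]]
    - [61, [-1, 0, 0], [0, 0, 0]]
    - [61, [0, 0, 0], [0, 0, 0]]

```text
clock: 8.5
eef_pos: [572.6, 112.1, 27.7]
tcp_rot: [-3.14, -0.006, 2.868]
contact_force: [-10.8, -0.2, 15.4]
opening: 0.716
```

servo_tool:
  rows:
    - [61, [-1, 0, 0], [0, 0, 0]]
    - [61, [-1, 0, 0], [0, 0, 0]]
    - [61, [0, 0, 0], [0, 0, 0]]

```text
clock: 8.88
eef_pos: [573.8, 111.7, 27.7]
tcp_rot: [-3.14, -0.007, 2.868]
contact_force: [-13.7, 2.5, 17.4]
opening: 0.71
```

servo_tool:
  rows:
    - [61, [-1, 0, 0], [0, 0, 0]]
    - [61, [-1, 0, 0], [0, 0, 0]]
    - [61, [0, 0, 0], [0, 0, 0]]

```text
clock: 9.25
eef_pos: [573.8, 111.6, 27.6]
tcp_rot: [-3.139, -0.01, 2.868]
contact_force: [-19.3, 5.8, 24.2]
opening: 0.712
```

```bash
python3 chk.py w6|head -4; python3 - <<'E'
from h import *
a=grab_frame("scene");cv2.imwrite("pics/s6.png",a)
w=cv2.imread("pics/w6.png")
A=cv2.resize(w[190:384,110:390],(0,0),fx=1.4,fy=1.4)
B=cv2.resize(a[170:250,210:310],(392,314),interpolation=cv2.INTER_CUBIC)
cv2.imwrite("pics/m6.png",np.hstack([A[:271],B[:271]]))
E
```

```text
t 9.25 tcp stage [-18.9  -1.5] 27.6 yaw [-3.139 -0.01   2.868] F [-19.3   5.8  24.2] op 60.8
blue 13311 [180. 215.] stage [-89.4 -46.8] [ 24.1 -17.1]
orange 2318 [296. 303.] stage [-12.9  12.5] [35.2 38.4]
28.0 -42 [[165. 260.]]
```

View pics/m6.png

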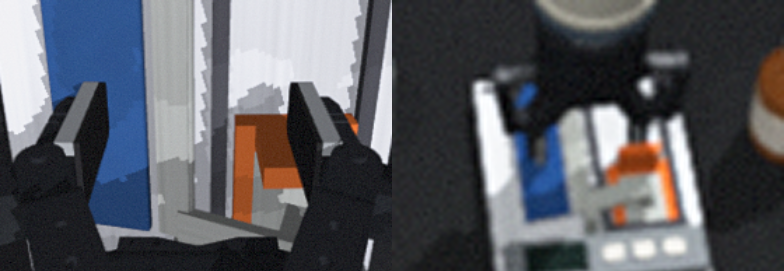

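The push has hit the stop: the TCP stalled at stage x = -19 and the force jumped to 20 N. The nose lies over the coupon, at scene crop (620,195). I back off the tab with the bar still held, then lift.

servo_tool:
  rows:
    - [61, [2, 0, 0], [0, 0, 0]]
    - [61, [2, 0, 0], [0, 0, 0]]
    - [61, [2, 0, 0], [0, 0, 0]]
    - [61, [0, 0, -3], [0, 0, 0]]
    - [61, [0, 0, -3], [0, 0, 0]]
    - [61, [0, 0, -4], [0, 0, 0]]
    - [61, [0, 0, -6], [0, 0, 0]]
    - [61, [0, 0, -15], [0, 0, 0]]

```text
clock: 10.35
eef_pos: [573.1, 112.5, 58.8]
tcp_rot: [-3.141, -0.001, 2.869]
contact_force: [0.2, 0.4, 0.3]
opening: 0.712
```

servo_tool:
  rows:
    - [61, [10, 0, -40], [0, 0, 0]]
    - [61, [30, 0, -40], [0, 0, 0]]
    - [61, [40, 0, -40], [0, 0, 0]]
    - [61, [20, 0, -10], [0, 0, 0]]
    - [61, [0, 0, 0], [0, 0, 0]]
    - [61, [0, 0, 0], [0, 0, 0]]

```text
clock: 11.1
eef_pos: [478.0, 139.4, 188.9]
tcp_rot: [3.141, 0.001, 2.869]
contact_force: [-0.4, 0.0, 0.0]
opening: 0.715
```

```bash
python3 chk.py w7|head -5; python3 - <<'E'
from h import *
a=grab_frame("scene");b=grab_frame("top");cv2.imwrite("pics/s7.png",a);cv2.imwrite("pics/t7.png",b)
w=cv2.imread("pics/w7.png");print(w.shape)
c=get_calibration("wrist")
o=np.array([592.4,108.]);y=-.273;R=np.array([[np.cos(y),-np.sin(y)],[np.sin(y),np.cos(y)]])
f=lambda x,yy,z:proj("wrist",np.r_[R@np.array([x,yy])+o,z],c)[0].round(1)
for P in [(45,34,28),(45,10,20),(45,34,34),(-9,34,20),(-9,34,52),(-1,34,52)]: print(P,f(*P))
A=cv2.resize(w[190:384,150:360],(0,0),fx=3,fy=3,interpolation=cv2.INTER_CUBIC)
cv2.imwrite("pics/m7.png",A)
E
```

```text
t 11.1 tcp stage [-118.7   -0.6] 188.9 yaw [3.141e+00 1.000e-03 2.869e+00] F [-0.4  0.   0. ] op 61.1
blue 3445 [216. 260.] stage [-90.4 -51.1] [ 27.7 -18.4]
orange 1076 [285. 287.] stage [-12.8  13.2] [45.7 57.4]
189.0 -42 [[165. 260.]]
189.0 -27.5 [[194. 261.]]
(384, 512, 3)
(45, 34, 28) [281.6 317.4]
(45, 10, 20) [260.  312.9]
(45, 34, 34) [282.1 321. ]
(-9, 34, 20) [282.7 271.9]
(-9, 34, 52) [285.6 289.1]
(-1, 34, 52) [285.3 295.9]
```

View pics/m7.png

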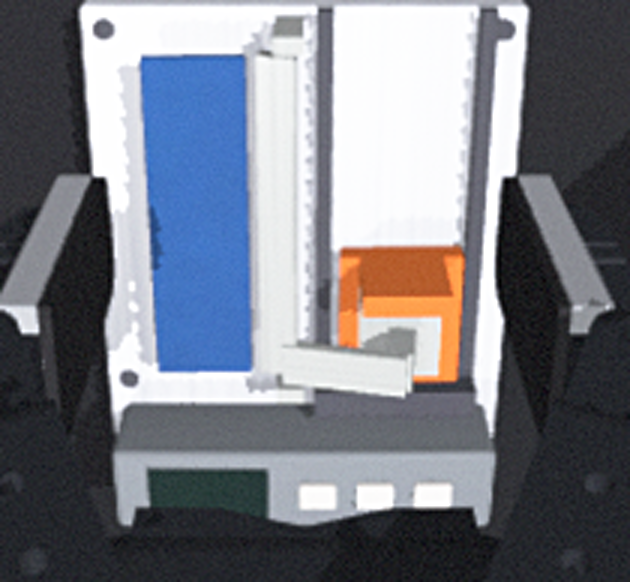

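The holder sits straight with its front edge at row 317, where the stop face projects (317.4). There is no gap to the dark stop, the nose rests on the coupon, and the fingers are clear. I hand it in.

```bash
python3 -c "
from rig import *
print(sense()['contact_force'],sense()['qvel'].round(3)); print(sign_off())"
```

```text
[-0.11668963  0.36131617 -0.75276918] [ 0.     0.001  0.004 -0.     0.002  0.001]
the job is handed in; nothing more can be done
None
```

I pressed the blue bar down with one fingertip and pushed the orange holder under the raised nose to the end stop with the other. I then backed off the tab, let the clip close on the holder, moved clear and handed in at about 11 s; `sign_off()` reported no verdict.

- **Pressing:** the vertical force was about 7 N when the bar went down and 14–17 N during the push. The clip angle was never read directly, only judged from fingertip height, force and the bar's slope. It was probably near the hard limit.
- **Reaching the stop:** the arm stalled at stage x ≈ -19 mm (about -20 expected for home), with the push force jumping to about 20 N.
- **Final picture:** the holder is straight in its track, with its front edge where the stop should appear, to within about a pixel (roughly 1 mm). The nose lies on the coupon and the fingers are clear.
- **Not measured:** the clip's pressing force on the holder.
- **Bystanders:** the arm's path stayed clear of them, and I did not measure them again at the end.

No check failed or disagreed.

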